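# Load a label roll into the bench dispenser and latch it

## Robot

A 6-joint arm with a two-finger parallel gripper is mounted at the origin on a cart in front of the work surface, level with it; the furniture and walls round the work are solid. World frame = base frame: x ahead of the robot, y to its left, z up, the work surface at z = 0. Lengths are in mm, angles in rad, forces in N, time in s.
With the tool pointing down it reaches from about 325 to 900 mm from the base axis. Payload 3.5 kg.
Tool frame: the origin (TCP) lies at the very end of the fingers, on their centre line; the grasp point (between the pads) lies 19 mm behind it; x points along the fingers, z is the direction in which the jaws open and shut, and the axes are right-handed (so a half turn about x gives the same grasp; the last joint's range is limited). The gripper opens to 85 mm and grips with 20 to 120 N. Pads are 22 mm wide; open, the fingers measure 114 mm over their backs; the gripper's body (76 mm by 85 mm) begins 54 mm behind the grasp point. The pads swing forward as they close: fully open they stand 13 mm farther back than shut.
Start: joints at [-1.314, 0.276, -0.026, 1.268, 0, 1.467], TCP at [220.042, -584.981, 231.313] pointing down, gripper open.
Joint ranges: [-3.12, 3.12], [-0.85, 1.88], [-1.08, 1.24], [-1.95, 2.15], [-1.57, 1.53], [-3.14, 3.14]. Speed limits (rad/s): [2.57, 2.57, 3.14, 3.14, 3.14, 3.14].

## Interface

Orientations are given as a unit quaternion [x, y, z, w].
In Python, from cell import env gives the robot as it stands.
- The arm moves only by the shell command python3 -m creep 'ROWS' [FORCE]. ROWS is text: rows parted by semicolons, each of 7 numbers parted by spaces: the gripper command: -1 is fully open, 1 is shut, values between are in proportion, then the shift along the tool's x, y, z in units of 25 mm (1.0 is 25 mm), then the turn, a rotation vector about the tool's x, y, z in units of 6 degrees (1.0 is 6 degrees). A call has 1 to 12 rows; each row shifts and turns the commanded pose from where the row before left it, along the tool's axes as they then stand; what a row does not reach is not made up. A row lasts 1/10 s, in which the tool goes at most 50 mm and 8.59 degrees, less where a joint would pass 70% of its speed; a pose out of reach is approached as far as the arm can. A call is refused whole if a number of a shift passes 1 or a number of a turn 1, either way. A call with a gripper value outside its range is refused whole. The fingers move at their own pace and stop on an object; FORCE is the grip in N (left out, the last holds). Time passes only in rows, so rows that do not move let the fingers close. It gives the time, the measured TCP pose, the force and the opening at its end, in the units of the state.
- env.read_state(): the state, without advancing time (a new reading comes with each control period).
- env.snapshot(name): name is "scene" or "top" or "wrist"; returns (picture, depth): 420x560x3 uint8, red, green, blue; 420x560 float32, mm along the optical axis (not along the pixel's ray), 0 where there is no reading.
- env.camera_params(name): a dict with "fx", "fy", "cx", "cy" (pixels), "origin" and "rotation" of the camera in the world; the wrist camera has in their place "T_tool_cam" (4x4, takes a point from camera to tool coordinates, whose origin is the TCP and whose axes are the tool frame's). Camera axes: x right, y down, z forward; pixel columns grow to the right and rows downward; lengths in mm; the calibration is good to about 2 mm. The wrist camera is an equidistant fisheye: a pixel r from the principal point sees the ray r / f radians off the axis. A picture is of the moment at which its call begins: read the wrist's pose just before it. camera_params takes no time and is no camera call.
- env.hand_in(): hands the job in, once; it reports no verdict.
Trained networks look in the newest picture that a camera, given by its name, has taken for a name from the list of things; names that differ only in an ending like _2 or _b are one class to them, and where a whole thing is asked for, a point or a joint stands for the part that bears it (a point fixed in the world has none). Each returns a list of dicts, best first, with "score" (0 to 1); they miss things now and then, are a little off and sometimes report something else, mostly with a low value. They report only what shows in the picture. A call takes as long as a camera call.
- env.outline_of(camera, label): "region" (420x560 bool, what is visible of it).
- env.place_of(camera, label): "location" ([x, y, z] in mm, in the coordinates of the camera as it stood for that picture, good to about 4 mm: a listed point, or the origin of a listed thing).
The state is a dict: "clock": time; "joint_positions": joint angles; "joint_velocities": joint speeds; "joint_efforts": joint torques, N m; "eef_pos": TCP position; "orientation": TCP orientation; "wrist_force": force on the tool from outside, world axes, zero at the start; "moment": the same for the moment, N m; "grip_width": opening from 0.0 (shut) to 1.0 (fully open).
Only numpy, scipy, OpenCV 4.12 (cv2) and the standard library are available. Lean on these libraries where they do the work, as an engineer would, in place of code of your own. Each camera call takes 0.05 s, during which the arm holds its last target. There are 200 camera calls.

## Task

Load the roll of blank labels into the bench dispenser: press its sprung steel plunger in against the tall end plate, lower the spindle, and let the spring push the white pin at the other end fully home into the round steel cup, with the plunger lying in the open U-shaped rest. Then swing the latch bar over so that it drops down flat across the plunger into its catch. Leave the two sample cups and the stain bottle standing where they are.

Things in the scene. Friction and masses are not known exactly. Their poses are not given: they have to be found in the camera images.
- dispenser: Roll dispenser, grey foot and white uprights, fixed to the bench, foot 116 x 182 mm, 13 mm high. Origin on the bench under a seated roll's middle; x from front (tear-off bar) to back, y along the spindle from the round cup towards the U rest, z up. A seated spindle's axis is at x 0, z 58 mm. Tear-off bar at x -57 to -54 mm, up to z 29; behind it a guide rod at x -46, up to z 26.
- cup_home (a point): Where the pin's tip lies when fully home in the round steel cup (dispenser x 0, y -68, z 58 mm). The cup is closed all round: bore 16 mm wide, 11 mm deep, centre z 58.5, mouth at y -58 facing +y, outer diameter 26 mm; nothing of it or its post is above z 73 mm. The post is 44 mm wide in x.
- rest_floor (a point): Middle of the floor of the U-shaped rest for the plunger (dispenser x 0, y 81, z 51 mm). The rest is open at the top, y 74 to 88, channel 19 mm wide with a flared mouth 32 mm wide at z 66. On both sides stand lugs up to z 75: hinge ears at x 21 to 34 mm and catch lugs at x -22 to -15 mm.
- plate_face (a point): Point on the inner face of the tall end plate behind the U rest, on which the plunger is pressed (dispenser x 0, y 88, z 80 mm). The plate is 5 mm thick, 48 mm wide, its round top at z 90 mm. It is smooth: the pressed plunger slides down on it into the rest.
- seat (a point): Where the roll's origin lies when seated (dispenser x 0, y 0, z 58 mm; plunger then pressed in 4 mm). To go down past the cup's mouth the roll must stand 10 mm or more beyond the seat towards the end plate (y +14 is good: plunger in by 18 mm; at 18 the disc meets the rest). To pass over the cup its axis must be 22 mm or more above the seated height.
- label_roll: Loose spindle with a firm roll of white labels, 0.15 to 0.35 kg, 160 mm long in all, lying on the bench. Origin on its axis midway between the blue eight-sided side discs (30 mm above the bench), y along the axis towards the steel plunger. Roll, the place to grip: 52 mm diameter, y -50 to 50. Discs: 60 mm across flats, y 52 to 56 on both sides, hubs to y 58.
- pin_tip (a point): Tip of the white plain pin on the spindle axis (y -68 mm of label_roll); the pin is 12 mm in diameter, 10 mm long, with a tapered tip.
- plunger_tip (a point): Tip of the steel plunger on the spindle axis, y 92 mm of label_roll when out; it moves with the plunger, which is 14 mm in diameter.
- plunger (a joint): How far the plunger is pressed into the spindle, m: 0 out, 0.024 at most. Spring: 4.5 N at first, 6.3 N seated, 12.6 N at 18 mm; damped, so it comes back in about 0.2 s without a jerk and carries the freed roll along.
- latch (a joint): Angle of the steel latch bar, rad: 0 level across the U rest in its catch, 1.57 upright, 1.95 leaning back at its stop. It starts leaning back; pushed forward past upright it falls shut by its own weight (40 g). Bar 7 mm wide, 6 mm thick, 66 mm from hinge to nose, its last 22 mm a red thumb grip 13 mm wide and 8.5 mm thick.
- latch_hinge (a point): Hinge of the latch bar behind the U rest (dispenser x 28, y 80, z 70 mm), axis along the dispenser's y. The closed bar points to -x from here; the bar's middle plane is at y 80.
- latch_nose (a point): Free end of the latch bar, 66 mm from the hinge.
- sample_cup_a: Sample cup with a red lid, 62 mm wide, 68 mm high, standing; origin under its centre; not to be disturbed.
- sample_cup_b: Sample cup with a yellow lid, 62 mm wide, 68 mm high, standing; origin under its centre; not to be disturbed.
- stain_a: Brown stain bottle with a black cap, 34 mm wide, 85 mm high, standing; origin under its centre; not to be disturbed.

How it is judged (in metres and radians):
On the way, in this order (a step that is already met when the one before it is completed fails the run):
1. the roll is seated: pin home in the cup, plunger down in the U rest (distance between pin_tip and cup_home below 0.005 m and distance between label_roll and seat below 0.006 m), for 0.2 s.
2. the latch bar lies level in its catch (value of joint latch below 0.06 rad), for 0.2 s.
At the end, for the whole second after the job is handed in: The pin's tip is within 5 mm of its home in the round cup and the roll's origin within 6 mm of its seat, the latch bar is down (below 0.06 rad), and the roll is at rest (all of step 1 and value of joint latch below 0.06 rad and linear speed of label_roll below 0.01 m/s); the robot touches nothing.
It fails at once if a sample cup or the stain bottle was shoved by more than 30 mm or knocked over (distance of any of sample_cup_a, sample_cup_b, stain_a from where it was at the start of the episode above 0.03 m or angle between any of sample_cup_a, sample_cup_b, stain_a's own z axis and vertical above 0.5 rad).
It also fails if it takes over 48 s, if anything falls off the work surface, if the arm or the gripper's body presses on something with over 40 N, if the wrist force passes 120 N, or if a joint passes its speed limit or range.

## Working session

There is one attempt and no reset: what is moved stays moved. The work goes in short steps, Python scripts to look and compute and a shell command to move; the robot and the scene stay as the last step left them, time stands still between calls to the robot, and variables do not carry over. Pictures are saved under pics/ and viewed, about 8 in all and at most 12, crops included, and the job is handed in when it is done.

```bash
ls; mkdir -p pics
cat > h.py <<'E'
from cell import env
import numpy as np, cv2
from scipy.spatial.transform import Rotation as R
def pose():
    s=env.read_state(); return np.array(s['eef_pos'],float),R.from_quat(s['orientation'])
def snap(c,f=None):
    p=pose(); im,d=env.snapshot(c)
    if f: cv2.imwrite('pics/'+f,im[:,:,::-1])
    return im,d,p
def toW(c,X,p=None):
    k=env.camera_params(c); X=np.asarray(X,float)
    if c=='wrist':
        T=np.array(k['T_tool_cam']); return p[1].apply(X@T[:3,:3].T+T[:3,3])+p[0]
    return X@np.array(k['rotation']).T+np.array(k['origin'])
def cloud(c,d):
    k=env.camera_params(c); v,u=np.mgrid[:d.shape[0],:d.shape[1]]
    P=np.stack([(u-k['cx'])/k['fx']*d,(v-k['cy'])/k['fy']*d,d],-1)
    return toW(c,P.reshape(-1,3)).reshape(P.shape)
E
python3 - <<'E'
from h import *
s=env.read_state(); print(s); print(env.camera_params('top')); print(env.camera_params('wrist'))
for c in ['top','scene']:
    im,d,p=snap(c,c+'0.png')
    for n in ['dispenser','cup_home','rest_floor','plate_face','seat','label_roll','pin_tip','plunger_tip','latch_hinge','latch_nose','sample_cup_a','sample_cup_b','stain_a']:
        try:
            for r in env.place_of(c,n)[:2]: print(c,n,round(r['score'],2),toW(c,r['location'],p).round(0))
        except Exception as e: print(c,n,e)
print(env.read_state()['clock'])
E
```

```text
pics
{'clock': 0.0, 'joint_positions': array([-1.31438417e+00,  2.77131272e-01, -2.79116025e-02,  1.26799483e+00,
        1.41751198e-05,  1.46742788e+00]), 'joint_velocities': array([ 7.87844126e-04, -8.79337911e-06, -2.15537475e-04, -1.27361179e-03,
       -6.20265860e-04,  9.02566116e-04]), 'joint_efforts': array([-8.33778195e-04, -4.45509446e+01,  2.95202672e+01,  1.64422486e-02,
       -3.43913928e-05,  1.45121282e-05]), 'eef_pos': array([ 219.85459051, -584.21039179,  230.14630074]), 'orientation': array([ 0.40299026,  0.5819904 , -0.40195092,  0.58079384]), 'wrist_force': array([-0.56088108, -0.48427207,  0.84933548]), 'moment': array([-0.02194572,  0.05113869, -0.00900554]), 'grip_width': 0.9984205984568071}
{'fx': 537.9199538180109, 'fy': 537.9199538180109, 'cx': 274.7844639728406, 'cy': 207.51542773123828, 'origin': array([ 304.54517503, -312.1452713 , 1064.59023857]), 'rotation': array([-0.68607775,  0.71968527, -0.07706199,  0.07356546])}
{'fx': 325.19226210127806, 'fy': 325.19226210127806, 'cx': 285.7252190759968, 'cy': 210.27752609998325, 'T_tool_cam': array([[ 1.943804
[... 3304 characters left out ...]
, with gufunc signature (n?,k),(k,m?)->(n?,m?) (size 4 is different from 3)
scene latch_nose matmul: Input operand 1 has a mismatch in its core dimension 0, with gufunc signature (n?,k),(k,m?)->(n?,m?) (size 4 is different from 3)
scene sample_cup_a matmul: Input operand 1 has a mismatch in its core dimension 0, with gufunc signature (n?,k),(k,m?)->(n?,m?) (size 4 is different from 3)
scene sample_cup_b matmul: Input operand 1 has a mismatch in its core dimension 0, with gufunc signature (n?,k),(k,m?)->(n?,m?) (size 4 is different from 3)
scene stain_a matmul: Input operand 1 has a mismatch in its core dimension 0, with gufunc signature (n?,k),(k,m?)->(n?,m?) (size 4 is different from 3)
1.4
```

```bash
sed -i "s/return X@np.array(k\['rotation'\]).T+/return R.from_quat(k['rotation']).apply(X)+/" h.py
python3 - <<'E'
from h import *
for c in ['top','scene']:
    im,d,p=snap(c,c+'0.png'); np.save(c+'0.npy',cloud(c,d)); np.save(c+'im.npy',im)
    for n in ['dispenser','cup_home','rest_floor','plate_face','label_roll','pin_tip','plunger_tip','latch_hinge','latch_nose','sample_cup_a','stain_a']:
        for r in env.place_of(c,n)[:2]: print(c,n,round(r['score'],2),toW(c,r['location'],p).round(0))
print(env.read_state()['clock'])
t=cv2.imread('pics/top0.png');s=cv2.imread('pics/scene0.png')
cv2.imwrite('pics/both0.png',np.vstack([cv2.resize(t,(400,300)),cv2.resize(s,(400,300))]))
E
```

```text
top dispenser 0.97 [ 412. -235.    4.]
top cup_home 0.82 [ 344. -249.   59.]
top rest_floor 0.77 [ 490. -219.   53.]
top rest_floor 0.62 [ 641. -437.    4.]
top plate_face 0.81 [ 501. -210.   84.]
top plate_face 0.74 [ 344. -251.   60.]
top label_roll 0.7 [ 494. -430.   27.]
top pin_tip 0.75 [ 436. -457.   30.]
top pin_tip 0.58 [ 492. -219.   53.]
top plunger_tip 0.67 [ 580. -392.   32.]
top latch_hinge 0.56 [ 499. -248.   71.]
top latch_nose 0.55 [ 500. -272.  133.]
top sample_cup_a 0.66 [ 677. -265.    0.]
top sample_cup_a 0.63 [ 639. -436.    5.]
scene dispenser 0.98 [ 416. -237.    0.]
scene cup_home 0.79 [ 347. -260.   58.]
scene rest_floor 0.69 [ 495. -214.   51.]
scene plate_face 0.7 [ 496. -220.   80.]
scene plate_face 0.57 [ 345. -254.   57.]
scene label_roll 0.91 [ 494. -431.   33.]
scene pin_tip 0.89 [ 432. -457.   31.]
scene pin_tip 0.56 [ 679. -266.    0.]
scene plunger_tip 0.49 [ 583. -393.   30.]
scene latch_hinge 0.92 [ 495. -246.   72.]
scene latch_nose 0.7 [ 720. -147.   -1.]
scene latch_nose 0.37 [ 505. -268.  128.]
scene sample_cup_a 0.83 [ 680. -265.    3.]
scene sample_cup_a 0.62 [ 642. -430.   -3.]
scene stain_a 0.82 [ 722. -147.    1.]
scene stain_a 0.23 [ 346. -254.   58.]
2.6
```

View pics/top0.png

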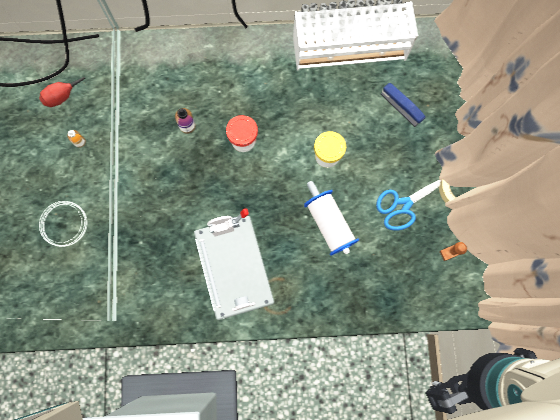

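View pics/scene0.png

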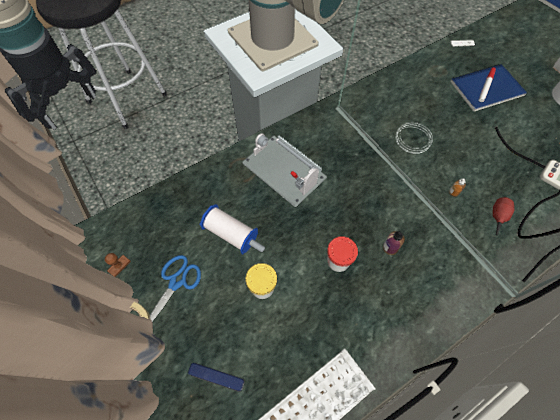

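Run:
```python
from h import *
for c in ['top','scene']:
    P=np.load(c+'0.npy').reshape(-1,3).astype(np.float32); C=np.load(c+'im.npy').reshape(-1,3)
    x,y,z=P.T
    print(c,'bench z',np.median(z[(abs(x-450)<30)&(abs(y+340)<20)]))
    m=(x>310)&(x<540)&(y>-340)&(y<-140)&(z>8)&(z<18)
    r=cv2.minAreaRect(P[m][:,:2]); print('foot',r,np.median(z[m]))
    # trimmed
    m=(abs(x-500)<110)&(abs(y+430)<75)&(z>12)&(z<75)&~((x>600)&(y<-415))
    q=P[m]; r=cv2.minAreaRect(q[:,:2]); print('roll',m.sum(),r,np.percentile(q[:,2],[50,99]))
    w=m&(C.min(1)>150)&(z>40); q=P[w]; print('white',w.sum(),cv2.minAreaRect(q[:,:2]),q.mean(0))
    for lo,hi,xr in [(62,85,(320,380))]:
        m=(x>xr[0])&(x<xr[1])&(y>-290)&(y<-210)&(z>50)&(z<85); q=P[m]; print('cup post',m.sum(),cv2.minAreaRect(q[:,:2]),np.percentile(q[:,2],[50,98]))
    m=(x>470)&(x<530)&(y>-260)&(y<-180)&(z>77)&(z<95); q=P[m]; print('plate',m.sum(),cv2.minAreaRect(q[:,:2]),q.max(0))
    m=(x>450)&(x<550)&(y>-320)&(y<-180)&(C[:,0]>130)&(C[:,1]<70)&(z>30); q=P[m]; print('red',m.sum(),q.mean(0),q.max(0),q.min(0))
    m=(z>120)&(z<450)&(x>100)&(x<800)&(y<350); print('tall',[(np.percentile(P[m&(abs(x-xx)<25)][:,1],[0,10,50,90,100]).round() if (m&(abs(x-xx)<25)).sum()>20 else None) for xx in (350,450,550,650)])
```

```text
top bench z 0.8573819Traceback (most recent call last):
  File "<stdin>", line 7, in <module>
cv2.error: OpenCV(4.12.0) /io/opencv/modules/imgproc/src/convhull.cpp:143: error: (-215:Assertion failed) total >= 0 && (depth == CV_32F || depth == CV_32S) in function 'convexHull'
```

Run:
```python
from h import *
def mar(q):
    if len(q)<5: return None
    (a,b),(w,h),t=cv2.minAreaRect(np.ascontiguousarray(q[:,:2],np.float32)); return np.round([a,b,w,h,t],1)
for c in ['top','scene']:
    P=np.load(c+'0.npy').reshape(-1,3).astype(np.float32); C=np.load(c+'im.npy').reshape(-1,3)
    x,y,z=P.T
    print(c)
    m=(x>310)&(x<540)&(y>-340)&(y<-140)&(z>8)&(z<18)
    print('foot',m.sum(),mar(P[m]),np.median(z[m]))
    m=(abs(x-500)<110)&(abs(y+430)<75)&(z>12)&(z<75)&~((x>600)&(y<-415))
    q=P[m]; print('roll',m.sum(),mar(q),np.percentile(q[:,2],[50,99]))
    w=m&(C.min(1)>150)&(z>40); q=P[w]; print('white',w.sum(),mar(q),q.mean(0))
    m=(x>320)&(x<380)&(y>-290)&(y<-210)&(z>50)&(z<85); q=P[m]; print('cup post',m.sum(),mar(q),np.percentile(q[:,2],[50,98]))
    m=(x>470)&(x<530)&(y>-260)&(y<-180)&(z>77)&(z<95); q=P[m]; print('plate',m.sum(),mar(q),q.max(0) if len(q) else 0)
    m=(x>450)&(x<550)&(y>-320)&(y<-180)&(C[:,0]>130)&(C[:,1]<70)&(z>30); q=P[m]; print('red',m.sum(),q.mean(0),q.max(0),q.min(0))
    m=(z>120)&(z<450)&(x>100)&(x<800)&(y<350)
    for xx in (350,450,550,650):
        k=m&(abs(x-xx)<25)
        if k.sum()>20: print('tall',xx,np.percentile(y[k],[0,10,50,90,100]).round())
```

```text
top
foot 4458 [ 418.9 -235.4  181.7  115.5   13.1] 13.991251
roll 1757 [ 504.1 -423.9  159.4   60.    24.8] [52.11455917 61.86609543]
white 1291 [ 505.2 -424.2  150.4   49.    23.9] [ 492.44434 -428.089     52.20751]
cup post 147 [ 347.  -252.1   18.    26.9   13.2] [70.70617676 75.35370453]
plate 107 [ 495.4 -225.6   19.6   57.6   11.1] [ 505.9322  -196.37119   93.70324]
red 34 [ 499.19016 -265.4589   127.53833] [ 505.58344 -260.7647   134.75098] [ 494.52298 -272.1015   117.87077]
tall 350 [-756. -749. -744. -739.    7.]
tall 450 [-727. -715. -702. -695. -686.]
tall 550 [-756. -743. -711. -689. -679.]
tall 650 [-744. -739. -696. -690. -683.]
scene
foot 2370 [ 421.7 -236.8  182.6  115.6   13.5] 12.197977
roll 1428 [ 512.7 -424.   148.5   60.    24.2] [50.09873772 59.93605556]
white 891 [ 495.3 -433.2  102.8   46.1   24.3] [ 497.66003  -434.4388     51.275204]
cup post 106 [ 349.7 -253.6   19.8   26.3   15.5] [66.29748917 72.99275894]
plate 59 [ 503.6 -229.6    8.1   58.8    3.2] [ 507.68436  -200.38925    93.983696]
red 25 [ 506.09653 -269.08115  128.41699] [ 510.58032 -262.32004  133.11703] [ 499.27853 -272.9688   117.96135]
tall 350 [-751. -747. -741.    5.    7.]
tall 450 [-707. -703. -698. -695. -690.]
tall 550 [-730. -725. -717. -703. -680.]
tall 650 [-766. -753. -719. -695. -682.]
```

```bash
cat >> h.py <<'E'
def dispR(yaw,tilt=0,flip=1):
    """tool rotation: x down, y along flip*axis(yaw); tilt>0 lowers the axis (+) end"""
    a=np.array([np.cos(yaw),np.sin(yaw),0]); n=np.array([0,0,1.])
    t=np.deg2rad(tilt); ax=a*np.cos(t)-n*np.sin(t); dn=-a*np.sin(t)-n*np.cos(t)
    y=flip*ax; z=np.cross(dn,y); return R.from_matrix(np.c_[dn,y,z])
def plan(tp,tR,p=None,mid=False):
    p=p or pose(); d=tR.inv()*p[1]; rv=(p[1].inv()*tR).as_rotvec()
    print('at',p[0].round(1),'shift units (current axes)',(p[1].inv().apply(np.array(tp)-p[0])/25).round(2),
     '(target axes)',(tR.inv().apply(np.array(tp)-p[0])/25).round(2),'turn units',(np.rad2deg(rv)/6).round(2))
def wcloud(d,p):
    k=env.camera_params('wrist'); v,u=np.mgrid[:d.shape[0],:d.shape[1]]
    a=(u-k['cx'])/k['fx'];b=(v-k['cy'])/k['fy'];r=np.hypot(a,b)+1e-9
    t=np.tan(np.minimum(r,1.4))/r
    P=np.stack([a*t*d,b*t*d,d],-1); return toW('wrist',P.reshape(-1,3),p).reshape(P.shape)
E
python3 - <<'E'
from h import *
p=pose(); print(p[1].as_matrix().round(3))
yaw=np.deg2rad(13.2)
a=np.array([np.cos(yaw),np.sin(yaw),0])
for f in (1,-1):
    # camera (tool y +82) looks with tilt; place tool so that the camera sees origin
    plan(np.array([414,-236,250]),dispR(yaw,0,f)); plan([494,-430,100],dispR(np.deg2rad(24),0,f))
E
```

```text
[[ 0.     0.936  0.352]
 [ 0.     0.352 -0.936]
 [-1.     0.    -0.   ]]
at [ 220.  -585.   231.3] shift units (current axes) [ -0.75  12.18 -10.33] (target axes) [ -0.75  10.74 -11.82] turn units [ 1.24 -0.   -0.  ]
at [ 220.  -585.   231.3] shift units (current axes) [ 5.25 12.44 -1.94] (target axes) [ 5.25 12.53 -1.21] turn units [-0.56 -0.   -0.  ]
at [ 220.  -585.   231.3] shift units (current axes) [ -0.75  12.18 -10.33] (target axes) [ -0.75 -10.74  11.82] turn units [-28.76   0.    -0.  ]
at [ 220.  -585.   231.3] shift units (current axes) [ 5.25 12.44 -1.94] (target axes) [  5.25 -12.53   1.21] turn units [29.44 -0.    0.  ]
```

```bash
python3 -m creep '-1 -0.05 1 -0.72 0 0 0;-1 -0.05 1 -0.72 0 0 0;-1 -0.05 1 -0.72 0 0 0;-1 -0.05 1 -0.72 0 0 0;-1 -0.05 1 -0.72 0 0 0;-1 -0.05 1 -0.72 0 0 0;-1 -0.05 1 -0.72 0 0 0;-1 -0.05 1 -0.72 0 0 0;-1 -0.05 1 -0.72 0 0 0;-1 -0.05 1 -0.72 0 0 0;-1 -0.05 1 -0.72 0 0 0;-1 -0.05 1 -0.72 0 0 0'; python3 -m creep '-1 -0.05 1 -0.72 0 0 0;-1 -0.05 1 -0.72 0 0 0;-1 0 0 0 0.62 0 0;-1 0 0 0 0.62 0 0;-1 0 0 0 0 0 0;-1 0 0 0 0 0 0'
python3 - <<'E'
from h import *
im,d,p=snap('wrist','w1.png'); np.savez('w1.npz',im=im,W=wcloud(d,p))
print(p[0],p[1].as_matrix().round(3))
for n in ['dispenser','cup_home','rest_floor','plate_face','label_roll','pin_tip','plunger_tip','latch_hinge','latch_nose']:
    for r in env.place_of('wrist',n)[:2]: print(n,round(r['score'],2),toW('wrist',r['location'],p).round(1))
print(env.read_state()['clock'])
E
```

```text
clock: 3.8
eef_pos: [425.4, -276.1, 246.5]
orientation: [0.402, 0.581, -0.403, 0.582]
wrist_force: [-0.3, 0.0, -0.1]
grip_width: 0.995
clock: 4.4
eef_pos: [458.9, -225.9, 248.8]
orientation: [0.439, 0.554, -0.439, 0.554]
wrist_force: [-0.2, -0.3, 0.0]
grip_width: 0.998
[ 458.86888937 -225.90223555  248.84928884] [[ 0.     0.973  0.229]
 [-0.     0.229 -0.973]
 [-1.     0.     0.   ]]
dispenser 0.86 [ 414.5 -239.6    1.1]
cup_home 0.74 [ 347.8 -250.9   54.3]
cup_home 0.66 [ 432.1 -457.6   31.3]
rest_floor 0.57 [ 492.9 -216.6   52.2]
plate_face 0.86 [ 497.9 -217.9   79.7]
label_roll 0.94 [ 490.7 -429.2   31.5]
pin_tip 0.73 [ 429.2 -457.5   33.1]
plunger_tip 0.74 [ 578.  -391.7   29.2]
latch_hinge 0.76 [ 502.  -243.9   70.7]
latch_hinge 0.55 [ 580.7 -393.3   30.2]
latch_nose 0.93 [ 505.2 -269.8  133. ]
4.9
```

View pics/w1.png

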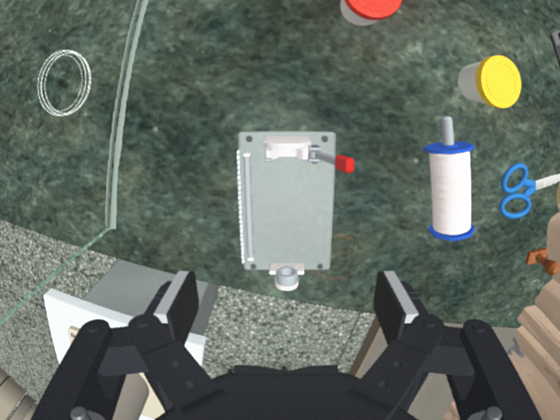

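```bash
cat > m.py <<'E'
from h import *
def mar(q):
    if len(q)<5: return None
    (a,b),(w,h),t=cv2.minAreaRect(np.ascontiguousarray(q[:,:2],np.float32)); return np.round([a,b,w,h,t],1)
f=np.load('w1.npz'); P=f['W'].reshape(-1,3); C=f['im'].reshape(-1,3).astype(int)
x,y,z=P.T
print('bench',np.median(z[(abs(x-450)<30)&(abs(y+340)<20)]))
m=(x>310)&(x<540)&(y>-340)&(y<-140)&(z>8)&(z<18); print('foot',m.sum(),mar(P[m]),np.median(z[m]))
m=(abs(x-500)<110)&(abs(y+430)<75)&(z>12)&(z<75)&~((x>590)&(y<-425)); q=P[m]; print('roll',m.sum(),mar(q),np.percentile(q[:,2],[50,99]))
w=m&(C.min(1)>140)&(z>40); print('white',w.sum(),mar(P[w]),P[w].mean(0))
b=m&(C[:,2]>C[:,0]+50); print('blue',b.sum(),mar(P[b]))
yaw=np.deg2rad(13.2); A=np.array([[np.sin(yaw),-np.cos(yaw)],[np.cos(yaw),np.sin(yaw)]])
D=np.c_[(P[:,:2]-[414,-237])@A.T,z]  # dispenser frame guess
for nm,lo,hi in [('cup',[-30,-95,50],[30,-40,85]),('plate',[-35,70,78],[20,110,96]),('ears/rest',[-40,65,55],[40,100,77]),('bar',[-65,-60,18],[-40,60,34])]:
    s=np.all((D>lo)&(D<hi),1); q=D[s]
    if len(q): print(nm,s.sum(),'1%',np.percentile(q,2,axis=0).round(1),'99%',np.percentile(q,98,axis=0).round(1),'mean',q.mean(0).round(1))
E
python3 m.py
```

```text
bench 0.13817689687239465
foot 10418 [ 421.3 -236.3  180.9  116.    13.8] 13.168315839264594
roll 4185 [ 511.5 -423.2  149.1   60.5   24.2] [50.21035559 60.33457515]
white 2624 [ 493.6 -428.6  106.8   48.    26.7] [ 494.77339536 -424.02184531   51.54115277]
blue 738 [ 495.9 -430.2  115.1   60.5   24.2]
cup 461 1% [-11.6 -75.4  50.4] 99% [ 13.1 -58.3  72.5] mean [  0.5 -65.4  64.7]
plate 244 1% [-18.3  87.1  79. ] 99% [19.1 92.3 91. ] mean [ 0.4 90.  86.7]
ears/rest 593 1% [-20.9  73.1  58.5] 99% [33.2 92.3 76.7] mean [ 7.9 82.6 68.5]
bar 888 1% [-55.4 -57.5  20.2] 99% [-41.7  58.3  28.8] mean [-48.1   3.1  24.9]
```

Run:
```python
from h import *
plan([486,-434.4,120],dispR(np.deg2rad(24.2)))
```

```text
at [ 458.9 -226.   248.8] shift units (current axes) [ 5.15 -0.84  8.36] (target axes) [ 5.15 -2.43  8.05] turn units [-1.84  0.   -0.  ]
```

```bash
python3 -m creep '-1 0.57 -0.09 0.93 0 0 0;-1 0.57 -0.09 0.93 0 0 0;-1 0.57 -0.09 0.93 0 0 0;-1 0.57 -0.09 0.93 0 0 0;-1 0.57 -0.09 0.93 0 0 0;-1 0.57 -0.09 0.93 0 0 0;-1 0.57 -0.09 0.93 0 0 0;-1 0.57 -0.09 0.93 0 0 0;-1 0.57 -0.09 0.93 -0.92 0 0;-1 0 0 0 -0.92 0 0;-1 0 0 0 0 0 0;-1 0 0 0 0 0 0'
python3 - <<'E'
from h import *
im,d,p=snap('wrist','w2.png'); W=wcloud(d,p); P=W.reshape(-1,3);C=im.reshape(-1,3).astype(int);x,y,z=P.T
m=(abs(x-500)<110)&(abs(y+430)<75)&(z>12)&(z<75)&(C[:,2]>C[:,0]+50)
(a,b),s,t=cv2.minAreaRect(np.ascontiguousarray(P[m][:,:2],np.float32)); print('blue',m.sum(),a,b,s,t)
for n in ['label_roll','pin_tip','plunger_tip']:
    for r in env.place_of('wrist',n)[:1]: print(n,round(r['score'],2),toW('wrist',r['location'],p).round(1))
plan([486,-434.4,8],dispR(np.deg2rad(24.2)),p)
E
```

```text
clock: 6.1
eef_pos: [486.9, -434.2, 120.6]
orientation: [0.385, 0.593, -0.385, 0.593]
wrist_force: [-0.5, -0.3, 0.6]
grip_width: 1.001
blue 1759 496.02008056640625 -430.6577453613281 (114.4924087524414, 59.64179611206055) 24.13833999633789
label_roll 0.79 [ 491.2 -429.    30.4]
pin_tip 0.92 [ 434.  -457.3   34.7]
at [ 486.9 -434.2  120.6] shift units (current axes) [ 4.5  -0.04 -0.01] (target axes) [ 4.5  -0.04 -0.01] turn units [-0.02 -0.   -0.  ]
```

View pics/w2.png

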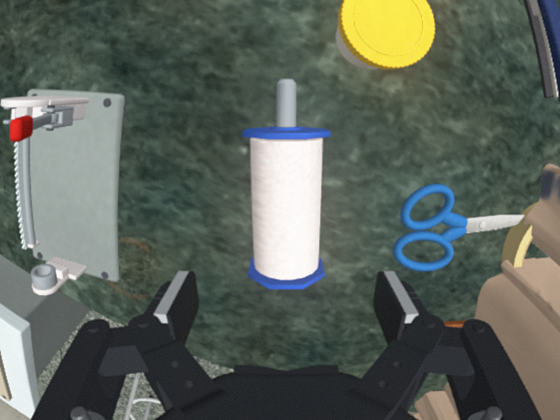

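```bash
python3 -m creep '-1 1 0 0 0 0 0;-1 1 0 0 0 0 0;-1 1 0 0 0 0 0;-1 0.8 0 0 0 0 0;-1 0.7 0 0 0 0 0;-1 0 0 0 0 0 0;0.3 0 0 0 0 0 0;0.6 0 0 0 0 0 0;1 0 0 0 0 0 0;1 0 0 0 0 0 0;1 0 0 0 0 0 0;1 0 0 0 0 0 0' 70; python3 -m creep '1 0 0 0 0 0 0;1 0 0 0 0 0 0;1 -0.4 0 0 0 0 0;1 -0.8 0 0 0 0 0;1 -1 0 0 0 0 0;1 -1 0 0 0 0 0;1 -1 0 0 0 0 0;1 -1 0 0 0 0 0;1 -1 0 0 0 0 0;1 0 0 0 0 0 0;1 0 0 0 0 0 0'
python3 - <<'E'
from h import *
im,d,p=snap('wrist','w3.png'); W=wcloud(d,p); np.savez('w3.npz',im=im,W=W); P=W.reshape(-1,3);C=im.reshape(-1,3).astype(int)
T=p[1].inv().apply(P-p[0]); b=(C[:,2]>C[:,0]+50)&(abs(T[:,0]+19)<40)&(abs(T[:,2])<45)&(abs(T[:,1])<110)
for s in (b&(T[:,1]>0),b&(T[:,1]<0)): print(s.sum(),np.percentile(T[s],2,axis=0).round(1),np.percentile(T[s],98,axis=0).round(1)) if s.sum() else None
k=(C.min(1)>120)&(abs(T[:,2])<8)&(abs(T[:,0]+45)<15)&(T[:,1]>-45)&(T[:,1]<58)
for lo in range(-30,50,15):
    s=k&(T[:,1]>lo)&(T[:,1]<lo+15)
    if s.sum(): print(lo,s.sum(),T[s].mean(0).round(1))
k=(T[:,1]>62)&(T[:,1]<100)&(abs(T[:,2])<12)&(abs(T[:,0]+20)<25); q=T[k]; print('plunger',k.sum(),np.percentile(q,[2,50,98],axis=0).round(1)) if k.sum() else None
for n in ['label_roll','plunger_tip','pin_tip']:
    for r in env.place_of('wrist',n)[:1]: print(n,round(r['score'],2),p[1].inv().apply(toW('wrist',r['location'],p)-p[0]).round(1))
E
```

```text
clock: 7.5
eef_pos: [488.1, -435.4, 10.1]
orientation: [0.384, 0.593, -0.384, 0.595]
wrist_force: [-1.1, 0.3, 6.9]
grip_width: 0.577
clock: 8.6
eef_pos: [486.7, -434.1, 162.9]
orientation: [0.384, 0.594, -0.384, 0.594]
wrist_force: [-1.0, -0.5, -3.3]
grip_width: 0.573
4901 [-50.6  60.8 -27.3] [-0.1 66.2 28. ]
116 [-22.8 -44.9 -29.3] [ -9.4 -42.8  29.9]
-30 335 [-45.3 -17.8  -0. ]
-15 1078 [-45.3  -7.3   0.1]
0 1352 [-45.3   7.8  -0. ]
15 1633 [-45.2  22.8   0. ]
30 1963 [-45.2  37.7   0. ]
45 1966 [-45.2  51.6   0. ]
plunger 4475 [[-43.   64.3  -9.9]
 [-25.9  77.6   0.4]
 [-20.   98.6  10. ]]
label_roll 0.74 [-20.3   9.5  -4.4]
plunger_tip 0.92 [-18.7 102.5  -1.6]
```

View pics/w3.png

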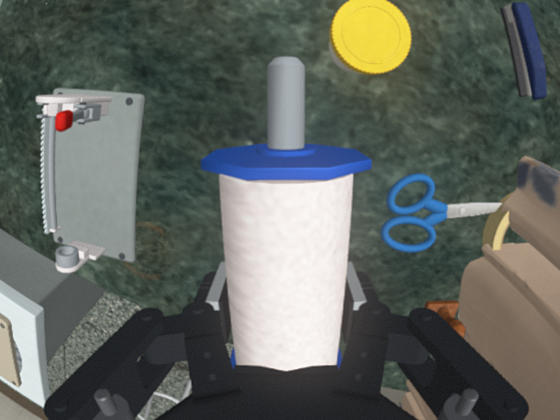

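```bash
cat >> h.py <<'E'
O0=np.array([413.6,-237.6,0]); YAW=np.deg2rad(13.3)
A3=np.array([[np.sin(YAW),np.cos(YAW),0],[-np.cos(YAW),np.sin(YAW),0],[0,0,1]]) # disp->world
def tgt(o,tilt,off=(-19.2,10,0)):
    Rt=dispR(YAW,tilt); return O0+A3@np.array(o,float)-Rt.apply(off),Rt
def now(off=(-19.2,10,0)):
    p=pose(); o=A3.T@(p[0]+p[1].apply(off)-O0); ax=A3.T@p[1].apply([0,1,0])
    print('roll O in disp',o.round(1),'axis',ax.round(3),'F',env.read_state()['wrist_force'].round(1),'clk',env.read_state()['clock'])
E
python3 - <<'E'
from h import *
now()
cur=pose()
for o,t in [((0,-9,182),0),((0,-9,182),16),((0,-9,103.4),16),((0,12,103.4),16),((0,14,78),0),((0,14,58),0)]:
    q=tgt(o,t); plan(q[0],q[1],cur); cur=q
E
```

```text
roll O in disp [205.   35.1 179.9] axis [-0.189  0.982 -0.001] F [ 1.   0.4 -2.5] clk 8.8
at [ 485.8 -433.1  160.7] shift units (current axes) [-0.05 -0.17 -8.46] (target axes) [-0.08 -1.77 -8.27] turn units [ 1.82 -0.04  0.02]
at [ 395.1 -242.   162.8] shift units (current axes) [-0.14 -0.2   0.  ] (target axes) [-0.08 -0.23  0.  ] turn units [ 0.    0.   -2.67]
at [ 390.3 -243.1  166.3] shift units (current axes) [ 3.02  0.87 -0.  ] (target axes) [ 3.02  0.87 -0.  ] turn units [0. 0. 0.]
at [ 390.3 -243.1   87.7] shift units (current axes) [-0.23  0.81 -0.  ] (target axes) [-0.23  0.81 -0.  ] turn units [0. 0. 0.]
at [ 410.8 -238.3   87.7] shift units (current axes) [ 1.04  0.58 -0.  ] (target axes) [ 1.16  0.28 -0.  ] turn units [-0.    0.    2.67]
at [ 417.5 -236.7   58.8] shift units (current axes) [ 0.8  0.  -0. ] (target axes) [ 0.8  0.  -0. ] turn units [0. 0. 0.]
```

```bash
python3 -m creep '1 -0.05 -0.02 -0.5 0 0 0;1 0 -0.02 -0.9 0 0 0;1 0 -0.02 -1 0 0 0;1 0 -0.02 -1 0 0 0;1 0 -0.02 -1 0 0 0;1 0 -0.02 -1 0 0 0;1 0 -0.02 -1 0 0 0;1 0 -0.02 -0.9 0 0 0;1 0 -0.02 -0.7 0 0 0;1 0 0 -0.46 0.6 0 0;1 0 0 0 0.6 0 0;1 0 0 0 0.62 0 0'; python3 -m creep '1 0 -0.1 0 0 0 -0.9;1 -0.14 -0.1 0 0 0 -0.9;1 0 0 0 0 0 -0.87;1 0 0 0 0 0 0;1 0 0 0 0 0 0;1 0 0 0 0 0 0;1 0 0 0 0 0 0'
python3 - <<'E'
from h import *
now(); now(); q=tgt((0,-9,103.4),16); plan(*q)
im,d,p=snap('wrist','w4.png'); now()
E
```

```text
clock: 10.0
eef_pos: [395.3, -242.1, 164.1]
orientation: [0.439, 0.554, -0.439, 0.554]
wrist_force: [0.5, 0.2, -3.7]
grip_width: 0.574
clock: 10.7
eef_pos: [390.7, -244.2, 168.2]
orientation: [0.358, 0.61, -0.512, 0.488]
wrist_force: [0.1, -0.8, -2.6]
grip_width: 0.576
roll O in disp [  1.2  -8.9 183.9] axis [ 0.001  0.961 -0.275] F [ 0.1 -0.8 -2.6] clk 10.7
roll O in disp [  1.2  -8.9 183.9] axis [ 0.001  0.961 -0.275] F [ 0.1 -0.8 -2.6] clk 10.7
at [ 390.7 -244.2  168.2] shift units (current axes) [ 3.1   0.88 -0.05] (target axes) [ 3.1   0.88 -0.05] turn units [-0.01 -0.   -0.  ]
roll O in disp [  1.3  -8.8 184. ] axis [ 0.001  0.961 -0.275] F [ 0.  -0.3 -1.7] clk 10.75
```

View pics/w4.png

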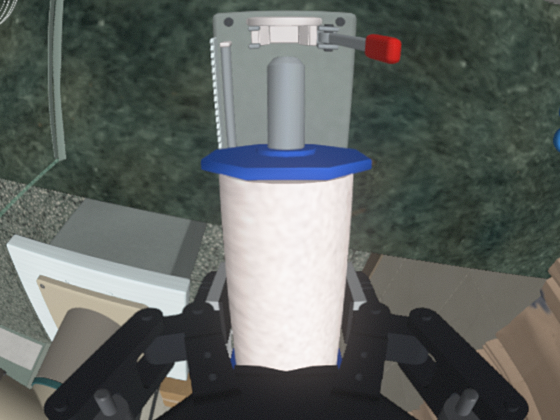

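```bash
python3 -m creep '1 0.5 0.14 -0.01 0 0 0;1 0.8 0.22 -0.01 0 0 0;1 0.8 0.22 -0.01 0 0 0;1 0.6 0.18 -0.01 0 0 0;1 0.4 0.12 -0.01 0 0 0;1 0 0 0 0 0 0;1 0 0 0 0 0 0;1 0 0 0 0 0 0'
python3 - <<'E'
from h import *
now(); 
im,d,p=snap('wrist','w5.png'); now()
for n in ['plunger_tip','plate_face','rest_floor']:
    for r in env.place_of('wrist',n)[:1]: print(n,round(r['score'],2),(A3.T@(toW('wrist',r['location'],p)-O0)).round(1))
W=wcloud(d,p); D=(W.reshape(-1,3)-O0)@A3
for nm,lo,hi in [('plate',[-35,80,82],[20,110,96]),('plunger',[-12,60,80],[12,84,110]),('rest sides',[-25,70,60],[-10,84,77]),('ears',[10,70,60],[36,84,76])]:
    s=np.all((D>lo)&(D<hi),1); q=D[s]
    if len(q): print(nm,s.sum(),np.percentile(q,[2,98],axis=0).round(1),q.mean(0).round(1))
now()
E
```

```text
clock: 11.55
eef_pos: [391.7, -243.6, 88.3]
orientation: [0.357, 0.61, -0.512, 0.489]
wrist_force: [-0.3, -0.8, -2.8]
grip_width: 0.579
roll O in disp [  0.8  -7.8 104. ] axis [ 0.001  0.962 -0.275] F [-0.3 -0.8 -2.8] clk 11.55
roll O in disp [  0.8  -7.8 104. ] axis [ 0.001  0.962 -0.275] F [ 0.3 -1.  -1.9] clk 11.6
plunger_tip 0.88 [ 1.9 78.5 79. ]
plate_face 0.91 [ 0.7 86.6 77.9]
rest_floor 0.72 [-1.9 82.6 52.5]
plate 1388 [[-16.   87.8  82.3]
 [ 16.5  92.8  90.8]] [ 0.3 90.4 87.6]
plunger 2115 [[-5.4 60.4 82.6]
 [ 7.5 79.5 92.1]] [ 1.1 69.8 88. ]
rest sides 720 [[-20.8  73.3  60.5]
 [-10.5  83.6  75.6]] [-15.8  78.3  66.8]
ears 1276 [[11.1 72.  60.7]
 [32.6 83.8 75.8]] [20.9 78.3 68.9]
roll O in disp [  0.6  -7.9 103.8] axis [ 0.     0.961 -0.275] F [-0.4  0.3 -2.4] clk 11.75
```

View pics/w5.png

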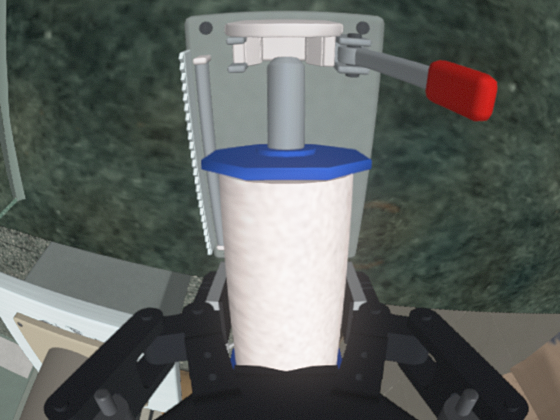

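```bash
python3 -m creep '1 -0.05 0.16 -0.02 0 0 0;1 -0.05 0.16 -0.01 0 0 0;1 -0.05 0.16 0 0 0 0;1 -0.05 0.16 0 0 0 0;1 -0.03 0.12 0 0 0 0;1 0 0 0 0 0 0;1 0 0 0 0 0 0'
python3 - <<'E'
from h import *
now(); 
im,d,p=snap('wrist'); now(); W=wcloud(d,p); C=im.reshape(-1,3).astype(int)
T=p[1].inv().apply(W.reshape(-1,3)-p[0]); b=(C[:,2]>C[:,0]+50)&(abs(T[:,0]+19)<40)&(abs(T[:,2])<45)&(abs(T[:,1])<110)&(T[:,1]>0)
print('disc in tool',np.percentile(T[b],98,axis=0).round(1))
now(); q=tgt((0.2,14,79),0); plan(*q)
E
```

```text
clock: 12.45
eef_pos: [406.9, -238.4, 87.4]
orientation: [0.355, 0.612, -0.514, 0.486]
wrist_force: [-8.1, -4.3, -2.4]
grip_width: 0.569
roll O in disp [ -0.8   8.4 103. ] axis [ 0.001  0.959 -0.284] F [-8.1 -4.3 -2.4] clk 12.45
roll O in disp [ -0.8   8.4 103. ] axis [ 0.001  0.959 -0.284] F [-7.  -4.6 -1.5] clk 12.5
disc in tool [-2.2 66.2 27.7]
roll O in disp [ -0.8   8.4 103. ] axis [ 0.001  0.959 -0.284] F [-7.  -4.6 -1.5] clk 12.5
at [ 406.9 -238.3   87.4] shift units (current axes) [0.94 0.72 0.04] (target axes) [1.1  0.43 0.04] turn units [-0.01  0.    2.75]
```

```bash
python3 -m creep '1 0.2 0.15 0 0 0 0.5;1 0.2 0.15 0 0 0 0.5;1 0.2 0.12 0 0 0 0.5;1 0.2 0.09 0 0 0 0.5;1 0.24 0.09 0 0 0 0.67;1 0 0 0 0 0 0;1 0 0 0 0 0 0'
python3 - <<'E'
from h import *
now(); q=tgt((0.2,14,58),0); plan(*q)
im,d,p=snap('wrist','w6.png'); now(); W=wcloud(d,p); C=im.reshape(-1,3).astype(int)
T=p[1].inv().apply(W.reshape(-1,3)-p[0]); b=(C[:,2]>C[:,0]+50)&(abs(T[:,0]+19)<40)&(abs(T[:,2])<45)&(abs(T[:,1])<110)&(T[:,1]>0)
print('disc in tool',np.percentile(T[b],98,axis=0).round(1))
k=(C.min(1)>120)&(abs(T[:,2])<8)&(abs(T[:,0]+45)<15)
for lo in (-20,0,20,45):
    s=k&(T[:,1]>lo)&(T[:,1]<lo+10); print(lo,T[s].mean(0).round(1))
D=(W.reshape(-1,3)-O0)@A3
for nm,lo,hi in [('plate',[-35,80,82],[20,110,96]),('plunger',[-12,72,79],[12,84,110]),('roll',[-27,20,95],[27,50,120])]:
    s=np.all((D>lo)&(D<hi),1); q=D[s]
    if len(q): print(nm,s.sum(),np.percentile(q,[2,98],axis=0).round(1),q.mean(0).round(1))
E
```

```text
clock: 13.2
eef_pos: [414.9, -235.5, 58.3]
orientation: [0.437, 0.557, -0.442, 0.551]
wrist_force: [-10.2, -3.3, -0.3]
grip_width: 0.577
roll O in disp [-1.7 11.9 77.4] axis [ 0.003  1.    -0.011] F [-10.2  -3.3  -0.3] clk 13.2
at [ 414.9 -235.5   58.3] shift units (current axes) [0.78 0.1  0.08] (target axes) [0.78 0.09 0.08] turn units [-0.02 -0.01  0.1 ]
roll O in disp [-1.7 12.1 77.4] axis [ 0.002  1.    -0.011] F [-10.7  -4.    0.5] clk 13.25
disc in tool [-1.4 66.2 27.8]
-20 [-45.2 -14.8  -0. ]
0 [-45.4   5.1   0. ]
20 [-45.7  25.1   0.1]
45 [-45.9  50.1   0.1]
plate 2015 [[-15.6  80.4  82.2]
 [ 16.1  92.6  90.6]] [-0.3 88.1 86.6]
plunger 1220 [[-7.7 72.3 79.6]
 [ 5.4 83.7 86.1]] [-1.1 78.1 83.8]
roll 8359 [[-20.1  20.7  95.5]
 [ 17.4  49.4 104.7]] [ -1.3  35.9 101.5]
```

View pics/w6.png

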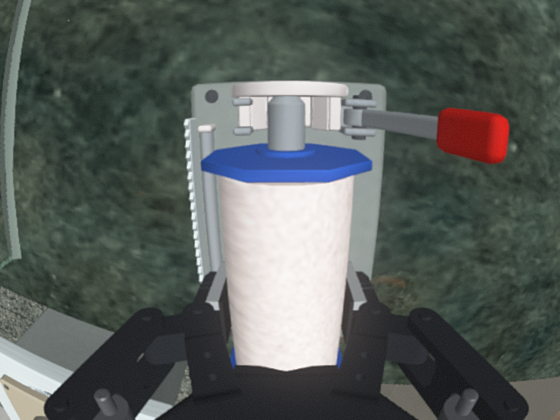

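```bash
python3 -m creep '1 0 0.06 0.06 0 0 0;1 0.15 0.06 0 0 0 0;1 0.2 0 0 0 0 0;1 0.2 0 0 0 0 0;1 0.2 0 0 0 0 0;1 0 0 0 0 0 0;1 0 0 0 0 0 0'
python3 - <<'E'
from h import *
now(); q=tgt((0.2,0,58),0); plan(*q)
im,d,p=snap('wrist','w7.png'); now(); W=wcloud(d,p)
D=(W.reshape(-1,3)-O0)@A3
for nm,lo,hi in [('plunger',[-9,73,59],[9,84,110]),('roll',[-27,0,75],[27,15,120]),('roll',[-27,40,75],[27,50,120])]:
    s=np.all((D>lo)&(D<hi),1); q=D[s]
    if len(q): print(nm,s.sum(),np.percentile(q,[2,98],axis=0).round(1),q.mean(0).round(1))
E
```

```text
clock: 13.95
eef_pos: [418.4, -236.0, 39.7]
orientation: [0.436, 0.557, -0.442, 0.551]
wrist_force: [-12.1, -2.8, 2.3]
grip_width: 0.576
roll O in disp [-0.4 15.2 58.8] axis [ 0.002  1.    -0.011] F [-12.1  -2.8   2.3] clk 13.95
at [ 418.4 -236.    39.7] shift units (current axes) [ 0.04 -0.6   0.03] (target axes) [ 0.03 -0.6   0.03] turn units [-0.01 -0.01  0.11]
roll O in disp [-0.4 15.2 58.8] axis [ 0.002  1.    -0.011] F [-12.   -2.9   2.3] clk 14.0
plunger 1149 [[-6.5 73.2 61.6]
 [ 6.6 83.8 68.6]] [ 0.  78.5 66.2]
roll 3411 [[-26.1   0.3  75.7]
 [ 25.9  14.8  86.1]] [ 0.   7.9 82.4]
roll 3138 [[-19.8  40.2  76.2]
 [ 19.6  49.8  86.7]] [-0.  45.1 83.2]
```

```bash
python3 -m creep '1 0.02 -0.05 0.02 0 0 0;1 0 -0.12 0 0 0 0;1 0 -0.12 0 0 0 0;1 0 -0.12 0 0 0 0;1 0 -0.12 0 0 0 0;1 0 -0.1 0 0 0 0;1 0 0 0 0 0 0;1 0 0 0 0 0 0'
python3 - <<'E'
from h import *
now()
E
```

```text
clock: 14.8
eef_pos: [405.4, -239.5, 39.5]
orientation: [0.438, 0.556, -0.44, 0.553]
wrist_force: [-6.4, -1.2, 1.0]
grip_width: 0.578
roll O in disp [-0.   1.7 58.7] axis [ 0.     1.    -0.006] F [-6.4 -1.2  1. ] clk 14.8
```

```bash
python3 -m creep '0 0 0 0 0 0 0;-0.3 0 0 0 0 0 0;-0.5 0 0 0 0 0 0;-0.6 0 0 0 0 0 0;-0.6 0 0 0 0 0 0;-0.6 0 0 0 0 0 0'
python3 - <<'E'
from h import *
now()
im,d,p=snap('wrist','w8.png'); W=wcloud(d,p); D=(W.reshape(-1,3)-O0)@A3; C=im.reshape(-1,3).astype(int)
b=(C[:,2]>C[:,0]+50)&(abs(D[:,0])<40)&(abs(D[:,1])<70)&(D[:,2]>25)
for s in (b&(D[:,1]>30),b&(D[:,1]<-30)):
    if s.sum()>5: print('disc',s.sum(),np.percentile(D[s],[2,98],axis=0).round(1))
for n in ['label_roll']:
    for r in env.place_of('wrist',n)[:1]: print(n,round(r['score'],2),(A3.T@(toW('wrist',r['location'],p)-O0)).round(1))
E
```

```text
clock: 15.4
eef_pos: [408.6, -240.5, 40.4]
orientation: [0.439, 0.554, -0.439, 0.555]
wrist_force: [-0.1, 1.2, 0.1]
grip_width: 0.8
roll O in disp [ 1.7  4.5 59.6] axis [-0.     1.     0.001] F [-0.1  1.2  0.1] clk 15.4
disc 5364 [[-27.1  52.1  40.7]
 [ 27.8  57.9  91.1]]
disc 151 [[-29.4 -53.1  48.8]
 [ 30.1 -50.8  64.4]]
label_roll 0.68 [ 0.9 -3.7 59. ]
```

View pics/w8.png

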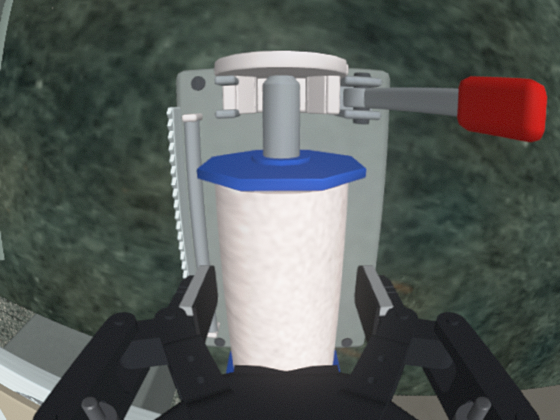

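```bash
python3 -m creep '-0.6 -0.4 0 0 0 0 0;-0.6 -0.8 0 0 0 0 0;-0.6 -1 0 0 0 0 0;-0.6 -1 0 0 0 0 0;-0.6 -1 0 0 0 0 0;-0.6 -1 0 0 0 0 0;-0.6 -1 0 0 0 0 0;1 -1 0 0 0 0 0;1 0 0 0 0 0 0;1 0 0 0 0 0 0;1 0 0 0 0 0 0;1 0 0 0 0 0 0' 30
python3 - <<'E'
from h import *
im,d,p=snap('wrist','w9.png'); W=wcloud(d,p); D=(W.reshape(-1,3)-O0)@A3; C=im.reshape(-1,3).astype(int)
b=(C[:,2]>C[:,0]+50)&(abs(D[:,0])<40)&(abs(D[:,1])<70)&(D[:,2]>25)
for s in (b&(D[:,1]>30),b&(D[:,1]<-30)):
    if s.sum()>5: print('disc',s.sum(),np.percentile(D[s],[2,98],axis=0).round(1))
for lo in (-45,0,35):
    s=(abs(D[:,0])<5)&(abs(D[:,1]-lo-5)<5)&(D[:,2]>70)&(D[:,2]<100); print('roll top',lo,np.median(D[s,2]).round(1) if s.sum() else None)
s=(abs(D[:,0])<3)&(abs(D[:,1]-70)<6)&(D[:,2]>40)&(D[:,2]<100); print('plunger top',np.median(D[s,2]).round(1))
r=(C[:,0]>130)&(C[:,1]<70)&(abs(D[:,0]-45)<40)&(abs(D[:,1]-80)<30)&(D[:,2]>60); print('red',np.percentile(D[r],[2,50,98],axis=0).round(1))
for n in ['label_roll','pin_tip','latch_nose','cup_home']:
    for q in env.place_of('wrist',n)[:1]: print(n,round(q['score'],2),(A3.T@(toW('wrist',q['location'],p)-O0)).round(1))
s=env.read_state(); print(p[0],s['clock'],s['grip_width'],A3.T@(p[0]-O0))
E
```

```text
clock: 16.7
eef_pos: [407.3, -239.7, 218.8]
orientation: [0.439, 0.555, -0.439, 0.554]
wrist_force: [-0.3, 0.1, -0.1]
grip_width: 0.002
disc 539 [[-27.3  52.3  44.6]
 [ 28.1  57.8  91.3]]
disc 541 [[-28.3 -56.1  52.1]
 [ 29.4 -51.9  90.6]]
roll top -45 85.4
roll top 0 85.6
roll top 35 85.9
plunger top 67.2
red [[ 42.3  74.8 116.2]
 [ 47.8  80.1 129.3]
 [ 54.9  85.9 132.8]]
label_roll 0.9 [-4.7 -1.4 57.5]
pin_tip 0.82 [  1.2 -69.2  65.2]
latch_nose 0.76 [ 56.6  84.6 134.9]
cup_home 0.94 [  1.9 -67.7  54.8]
[ 407.31872491 -239.66791865  218.81774591] 16.95 -0.0015263268119544134 [  0.56744906  -6.58852835 218.81774591]
```

View pics/w9.png

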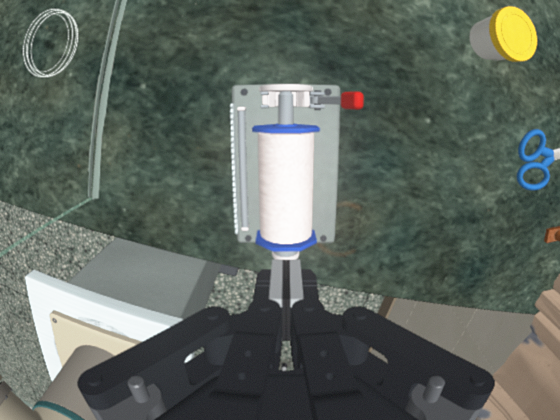

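```bash
python3 -m creep '1 0 0.5 0.5 0 0 0;1 0 0.8 0.8 0 0 0;1 0 0.8 0.8 0 0 0;1 0 0.8 0.8 0 0 0;1 0.6 0.56 0.6 0 0 0;1 1 0 0 0 0 0;1 1 0 0 0 0 0;1 1 0 0 0 0 0;1 0.6 0 0 0 0 0;1 0.36 0 0 0 0 0;1 0 0 0 0 0 0;1 0 0 0 0 0 0'
python3 - <<'E'
from h import *
p=pose(); s=env.read_state(); print(A3.T@(p[0]-O0),s['wrist_force'],s['clock'])
E
```

```text
clock: 18.15
eef_pos: [513.1, -306.0, 107.0]
orientation: [0.439, 0.554, -0.439, 0.555]
wrist_force: [-0.0, -0.0, 0.2]
grip_width: -0.0
[ 89.47998179  81.06047639 106.98722798] [-0.02404058 -0.01129387  0.20968827] 18.15
```

```bash
python3 -m creep '1 0 0 -0.2 0 0 0;1 0 0 -0.25 0 0 0;1 0 0 -0.25 0 0 0;1 0 0 -0.25 0 0 0;1 0 0 -0.25 0 0 0;1 0 0 -0.25 0 0 0;1 0 0 -0.25 0 0 0;1 0 0 -0.25 0 0 0;1 0 0 -0.25 0 0 0;1 0 0 -0.2 0 0 0;1 0 0 0 0 0 0;1 0 0 0 0 0 0'
python3 - <<'E'
from h import *
p=pose(); s=env.read_state(); print(A3.T@(p[0]-O0),s['wrist_force'],s['clock'])
im,d=env.snapshot('scene'); D=(cloud('scene',d).reshape(-1,3)-O0)@A3; C=im.reshape(-1,3).astype(int)
r=(C[:,0]>130)&(C[:,1]<70)&(abs(D[:,0])<80)&(abs(D[:,1]-80)<30)&(D[:,2]>50); print('red',r.sum(),np.percentile(D[r],[2,50,98],axis=0).round(1) if r.sum() else '')
for q in env.place_of('scene','latch_nose')[:2]: print(round(q['score'],2),(A3.T@(toW('scene',q['location'])-O0)).round(1))
E
```

```text
clock: 19.35
eef_pos: [498.7, -247.2, 106.2]
orientation: [0.439, 0.554, -0.439, 0.555]
wrist_force: [0.2, 0.7, -0.9]
grip_width: 0.004
[ 28.88341888  80.66324493 106.15532026] [ 0.18783654  0.65755241 -0.85428846] 19.35
red 33 [[-12.6  78.1 106.7]
 [ -5.7  83.2 115.6]
 [ 11.3  92.6 153.5]]
0.54 [-16.9  79.  116.9]
```

```bash
python3 -m creep '1 -0.3 0 0 0 0 0;1 -0.8 0 0 0 0 0;1 -1 0 0 0 0 0;1 -1 0 0 0 0 0;1 -0.5 0 0 0 0 0;1 0 0 0 0 0 0;1 0 0 0 0 0 0;1 0 -0.8 0 0 0 0;1 0 -0.8 0 0 0 0;1 0 -0.8 0 0 0 0;1 0 0 0 0 0 0;1 0 0 0 0 0 0'
python3 - <<'E'
from h import *
im,d,p=snap('wrist','w10.png'); W=wcloud(d,p); D=(W.reshape(-1,3)-O0)@A3; C=im.reshape(-1,3).astype(int)
r=(C[:,0]>130)&(C[:,1]<70)&(abs(D[:,0])<80)&(abs(D[:,1]-80)<30)&(D[:,2]>50); print('red',r.sum(),np.percentile(D[r],[2,50,98],axis=0).round(1) if r.sum() else '')
k=(abs(D[:,1]-80)<2.5)&(D[:,2]>55)
for x0 in (-35,-25,-10,0,10): 
    s=k&(abs(D[:,0]-x0)<4); print(x0,s.sum(),np.median(D[s,2]).round(1) if s.sum() else None)
b=(C[:,2]>C[:,0]+50)&(abs(D[:,0])<40)&(abs(D[:,1])<70)&(D[:,2]>25)
for s in (b&(D[:,1]>30),b&(D[:,1]<-30)):
    if s.sum()>5: print('disc',s.sum(),np.percentile(D[s],[2,98],axis=0).round(1))
for n in ['label_roll','pin_tip','latch_nose']:
    for q in env.place_of('wrist',n)[:1]: print(n,round(q['score'],2),(A3.T@(toW('wrist',q['location'],p)-O0)).round(1))
print(A3.T@(p[0]-O0),env.read_state()['clock'])
E
```

```text
clock: 20.65
eef_pos: [439.7, -260.9, 195.4]
orientation: [0.439, 0.555, -0.439, 0.554]
wrist_force: [0.5, 0.5, 1.4]
grip_width: 0.002
red 271 [[-35.7  75.2  72.7]
 [-27.3  80.4  74.5]
 [-17.5  85.9  76.1]]
-35 43 74.5
-25 57 74.8
-10 55 73.2
0 57 73.1
10 61 73.2
disc 897 [[-27.3  52.5  37.8]
 [ 28.3  58.1  90.8]]
disc 271 [[-29.  -55.7  55.5]
 [  0.3 -51.3  90.4]]
label_roll 0.78 [-0.3 -2.5 60. ]
pin_tip 0.68 [  0.  -67.2  60.6]
latch_nose 0.77 [-36.5  80.3  72. ]
[ 28.71042784  20.05566694 195.44917507] 20.85
```

View pics/w10.png

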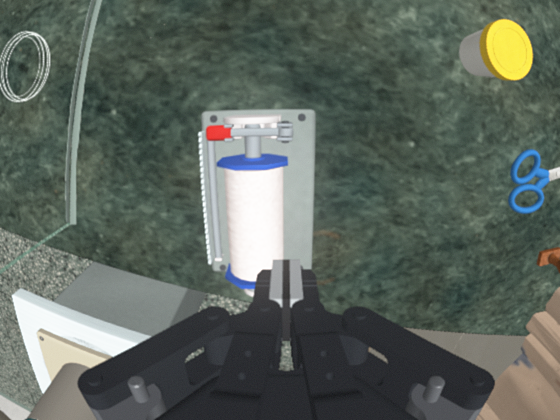

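```bash
python3 -c "
from h import *
env.snapshot('top')
for n in ['sample_cup_a','stain_a','label_roll']:
    for r in env.place_of('top',n)[:2]: print(n,round(r['score'],2),toW('top',r['location']).round(0))
print(env.read_state()['clock'],env.hand_in())"
```

```text
sample_cup_a 0.88 [ 638. -436.    2.]
sample_cup_a 0.86 [ 677. -263.    0.]
stain_a 0.49 [ 715. -143.    4.]
stain_a 0.44 [ 411. -233.   63.]
label_roll 0.7 [ 410. -239.   59.]
the job is handed in; nothing more can be done
21.05 None
```

The roll is in the dispenser with the latch bar down, and I handed the job in at 21 s. No verdict is reported.

I gripped the roll, tilted it 16° plunger-down and pressed the plunger in on the end plate. Then I levelled it, lowered it, let the pin go into the cup, and pushed the latch over with the closed fingers.

Last checks, in dispenser coordinates:
- **Roll:** the side discs lay at y about -56 to -51 and 52 to 58 mm, so the roll is within about 1 mm of its seat along the spindle. The roll's top read 85.5 mm against an expected 84, but the end plate also read slightly high.
- **Pin:** the network's last estimate of the tip was (0, -67, 61) mm against home at (0, -68, 58), within its roughly 4 mm error.
- **Latch:** the bar's top was level at 73.1–73.2 mm across the rest, as expected for closed.
- **Cups and bottle:** both cups were within about 3 mm of their starting positions. The bottle's low-score estimate (0.49) was about 8 mm off its first one, but the arm never went near it.
- **Disagreement:** the network put the roll's origin at y -2.5 mm, while the disc depths gave about +0.5. Both are within the 6 mm tolerance.

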